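# Let one flat tin out of the tin dispenser

### The job

Get one flat tin ready for cooking: with the fingertips, press the paddle of the dispenser that holds the flat, wide tins right down and keep it down until the first tin has rolled into the front trough, then let the paddle come up again so that the next tin rolls down to the gate. Let out only that one tin, do not touch or lift any tin with the robot, and leave the dispenser with the taller tins and everything else on the worktop undisturbed.

Things in the scene. Friction and masses are not known exactly. Their poses are not given: they have to be found in the camera images.
- flat_dispenser: Steel dispenser of the flat tins, 361 mm long, 79 mm wide, fixed on the worktop. Origin: on the worktop under its middle; x runs up the lane, away from the robot, y across, z up. The lane slopes 0.175 rad down to -x and holds three flat tins (86 mm diameter, 40 mm wide) on their sides, leaning on a gate, ready to roll. Below the gate: a trough for just one tin, with a low front lip
- flat_lever (a joint): Rocking lever of the flat tins' dispenser, gate at its front end, paddle at its rear: 0 rad = paddle up, gate shut (a spring returns it); grows as the paddle is pressed, to a stop at 0.702 rad. The first tin can roll out only from about 0.62 rad; a roller bar then holds the second back. 4 to 8 N on the paddle press it right down
- flat_pivot (a point): Axle of the flat tins' lever, at (-0.059, 0, 0.129) in its dispenser's frame, along that frame's y
- flat_paddle (a point): Middle of the upper face of the smooth, slippery steel paddle (79 mm across the lane, 66 mm along it), highest part of the rack. Lever at 0: at (-0.013, 0, 0.208) in the dispenser's frame, sloping 0.45 rad, rear edge high; at the stop: at (0.027, 0, 0.16), rear edge 0.27 rad low; it goes down 48 mm and 40 mm rearward on an arc round the axle, so press 15 mm rear of its middle or follow it
- flat_tin_1: First flat tin, a metal food tin 86 mm in diameter and 40 mm high, lying on its side. Origin: middle of its base, on the tin's axis, 20 mm from mid-lane. Starts against the gate at x = -0.050, z = 0.083 in the flat dispenser's frame; lies in the trough, against the lip, at x = -0.145, z = 0.066. It rolls there by itself in about half a second
- flat_tin_2: Second flat tin, a metal food tin 86 mm in diameter and 40 mm high, lying on its side. Origin: middle of its base, on the tin's axis, 20 mm from mid-lane. Starts at x = 0.036 in the flat dispenser's frame; ends at the gate, x = -0.050
- flat_tin_3: Third flat tin, a metal food tin 86 mm in diameter and 40 mm high, lying on its side. Origin: middle of its base, on the tin's axis, 20 mm from mid-lane. Starts at x = 0.122 in the flat dispenser's frame; ends behind the second, x = 0.036
- tall_dispenser: The other steel dispenser, left or right of the first, 316 mm long, 97 mm wide, fixed on the worktop. Origin: on the worktop under its middle; x runs up the lane, away from the robot, y across, z up. The lane slopes 0.175 rad down to -x and holds three taller tins (75 mm diameter, 58 mm wide) on their sides, leaning on a gate, ready to roll. Below the gate: a trough for just one tin, with a low front lip. Leave alone
- tall_lever (a joint): Rocking lever of the taller tins' dispenser, gate at its front end, paddle at its rear: 0 rad = paddle up, gate shut (a spring returns it); grows as the paddle is pressed, to a stop at 0.723 rad. The first tin can roll out only from about 0.62 rad; a roller bar then holds the second back. 4 to 8 N on the paddle press it right down
- tall_paddle (a point): Middle of the upper face of the smooth, slippery steel paddle (97 mm across the lane, 66 mm along it), highest part of the rack. Lever at 0: at (-0.015, 0, 0.186) in the dispenser's frame, sloping 0.45 rad, rear edge high; at the stop: at (0.023, 0, 0.144), rear edge 0.27 rad low; it goes down 42 mm and 38 mm rearward on an arc round the axle, so press 15 mm rear of its middle or follow it
- tall_tin_1: Tin in the other dispenser, 75 mm in diameter and 58 mm high, lying on its side; origin in the middle of its base. Leave alone
- tall_tin_2: Tin in the other dispenser, 75 mm in diameter and 58 mm high, lying on its side; origin in the middle of its base. Leave alone
- tall_tin_3: Tin in the other dispenser, 75 mm in diameter and 58 mm high, lying on its side; origin in the middle of its base. Leave alone
- shot_glass: Small clear glass, 47 mm wide, 66 mm high, between the dispensers; origin under its middle
- teaspoon: Steel teaspoon, 137 x 28 x 13 mm, lying between the dispensers; origin under its middle
- kitchen_timer: Round wind-up kitchen timer, 60 mm wide, 41 mm high, at the right edge; origin under its middle
- yellow_cup: Plastic cup upside down, 56 mm wide, 78 mm high, at the left edge; origin under its middle
- tea_light: Spent tea light, 39 mm wide, 16 mm high, at the left edge; origin under its middle
- measuring_cup: Plastic measuring cup, 64 mm wide, 62 mm high, at the right edge; origin under its middle

How it is judged:
On the way, in this order (a step that is already met when the one before it is completed fails the run):
1. the flat tins' lever is pressed past 0.5 rad, the hand at its paddle end (value of joint flat_lever above 0.5 rad and x of the grasp point in the frame of flat_dispenser above -0.05 m), for 0.02 s.
2. the first flat tin lies in the trough with the paddle still held down (past 0.45 rad) (x of flat_tin_1 in the frame of flat_dispenser below -0.13 m and value of joint flat_lever above 0.45 rad), for 0.1 s.
At the end, for the whole second after the job is handed in: The first flat tin lies at rest in the trough of the flat dispenser; its lever is back up (within 0.06 rad of 0); the second flat tin rests at the gate and the third behind it (each within about 12 mm of its place along the lane); the other dispenser's lever is up (x of flat_tin_1 in the frame of flat_dispenser below -0.135 m and z of flat_tin_1 in the frame of flat_dispenser between 0.05 and 0.08 m and linear speed of each of flat_tin_1, flat_tin_2 below 0.03 m/s and value of joint each of flat_lever, tall_lever below 0.06 rad and x of flat_tin_2 in the frame of flat_dispenser between -0.062 and -0.038 m and x of flat_tin_3 in the frame of flat_dispenser between 0.022 and 0.05 m); the robot touches nothing.
It fails at once if a second flat tin goes past the gate (x of flat_tin_2 in the frame of flat_dispenser below -0.09 m).
It fails at once if the robot touches a tin (more than 1 N) (contact force between any of the fingers, the arm and flat_tin_1 above 1 N or contact force between any of the fingers, the arm and flat_tin_2 above 1 N or contact force between any of the fingers, the arm and flat_tin_3 above 1 N or contact force between any of the fingers, the arm and tall_tin_1 above 1 N or contact force between any of the fingers, the arm and tall_tin_2 above 1 N or contact force between any of the fingers, the arm and tall_tin_3 above 1 N).
It fails at once if a tin is lifted out of its lane (height (world z) of any of flat_tin_1, flat_tin_2, flat_tin_3, tall_tin_1, tall_tin_2, tall_tin_3 above 0.135 m).
It fails at once if the taller tins' lever is pressed (over 0.15 rad) or a taller tin shifts (over 20 mm) (value of joint tall_lever above 0.15 rad or distance of any of tall_tin_1, tall_tin_2, tall_tin_3 from where it was at the start of the episode above 0.02 m).
It fails at once if a bystander is shifted more than 20 mm (distance of any of shot_glass, teaspoon, kitchen_timer, yellow_cup, tea_light, measuring_cup from where it was at the start of the episode above 0.02 m).
It also fails if it takes over 35 s, if anything falls off the work surface, if the arm or the gripper's body presses on something with over 40 N, if the wrist force passes 120 N, or if a joint passes its speed limit or range.

### The arm

A 6-joint arm with a two-finger parallel gripper is mounted at the origin on a cart in front of the work surface, level with it; the furniture and walls round the work are solid. World frame = base frame: x ahead of the robot, y to its left, z up, the work surface at z = 0. Lengths are in m, angles in rad, forces in N, time in s.
With the tool pointing down it reaches from about 0.225 to 0.875 m from the base axis. Payload 3.4 kg.
Tool frame: the origin (TCP) lies on the centre line of the jaws, within the pads' length; the fingertips stand 19 mm ahead of it and the grasp point (between the pads) is the TCP; z points along the fingers, y is the direction in which the jaws open and shut (so a half turn about z gives the same grasp; the last joint's range is limited). The gripper opens to 85 mm and grips with 20 to 120 N. Pads are 22 mm wide; open, the fingers measure 114 mm over their backs; the gripper's body (76 mm by 85 mm) begins 54 mm behind the grasp point. The pads swing forward as they close: fully open they stand 13 mm farther back than shut.
Start: joints at [1.004, 0.276, 1.505, -0, 1.361, -0.121], TCP at [0.248, 0.519, 0.25] pointing down, gripper open.
Joint ranges: [-2.89, 2.89], [-0.75, 2.08], [0.22, 2.7], [-1.18, 4.32], [0.11, 2.71], [-2.7, 2.7]. Speed limits (rad/s): [2.57, 2.57, 3.14, 3.14, 3.14, 3.14].

### API

Orientations are given as a unit quaternion [w, x, y, z].
In Python, from rig import monitor, eyes, manip, models gives the robot as it stands.
- The arm moves only by the tool send_rows, never from a script. Its argument "deltas" is a list of rows, each an object with "dp": the shift along the world's x, y, z each as a share of 0.12 m, from -1 to 1, a list of three; "rotation": the turn, a rotation vector about the world's x, y, z each as a share of 0.5 rad, from -1 to 1, a list of three. In form: [{"dp": [dx, dy, dz], "rotation": [rx, ry, rz]}, ...]. A call has 1 to 12 rows; each row is the pose to reach, as a shift and turn from the pose commanded when the call began; what a row does not reach only later rows make up. A row lasts 1/12 s, in which the tool goes at most 41.7 mm and 7.16 degrees, less where a joint would pass 70% of its speed; a pose out of reach is approached as far as the arm can. A call with a number of a shift or a turn outside -1 to 1 is refused whole. A call with a gripper value outside its range is refused whole. "fingers" is the closure, from -1 (fully open) to 1 (shut), set as the call begins (left out, the last holds). The fingers move at their own pace and stop on an object; "grip_force" is the grip in N (left out, the last holds). Time passes only in rows, so rows that repeat a pose let the fingers close. It gives the time, the measured TCP pose, the force and the opening at its end, in the units of the state.
- monitor.get_state(): the state, without advancing time (a new reading comes with each control period).
- eyes.get_image(name): name is "side" or "top"; returns a dict with "color" (384x512x3 uint8, red, green, blue), "depth" (384x512 float32, m along the optical axis (not along the pixel's ray), 0 where there is no reading), "mtx" (3x3 intrinsics, pixels), "rvec" (rotation vector, rad) and "tvec" (3), from world to camera coordinates, as OpenCV has them. Camera axes: x right, y down, z forward; pixel columns grow to the right and rows downward; lengths in m; the calibration is good to about 2 mm. A picture is of the moment at which its call begins.
- manip.sign_off(): hands the job in, once; it reports no verdict.
Trained networks look in a picture, given as the dict that the camera call returned (one of the last four; its "shot" number tells which), for a name from the list of things; names that differ only in an ending like _2 or _b are one class to them, and where a whole thing is asked for, a point or a joint stands for the part that bears it (a point fixed in the world has none). Each returns a list of dicts, best first, with "score" (0 to 1); they miss things now and then, are a little off and sometimes report something else, mostly with a low value. They report only what shows in the picture. A call takes as long as a camera call.
- models.find_in(name, picture): "box" ([left, top, right, bottom] in pixels, round what is visible of it).
The state is a dict: "clock": time; "qpos": joint angles; "qd": joint speeds; "effort": joint torques, N m; "position": TCP position; "ee_rot": TCP orientation; "contact_force": force on the tool from outside, world axes, zero at the start; "moment": the same for the moment, N m; "width": finger opening in m.
Only numpy, scipy, OpenCV 4.12 (cv2) and the standard library are available. Lean on these libraries where they do the work, as an engineer would, in place of code of your own. Each camera call takes 0.05 s, during which the arm holds its last target.

## Working session

There is one attempt and no reset: what is moved stays moved. The work goes in short steps, Python scripts to look and compute and a tool call to move; the robot and the scene stay as the last step left them, time stands still between calls to the robot, and variables do not carry over. Pictures are saved under pics/ and viewed, and the job is handed in when it is done.

Besides the shell and the picture viewer there is one more tool, called as name(argument=value, ...) on one line, values as JSON. send_rows: Moves the arm, as the interface text tells. Its arguments: {"type":"object","properties":{"deltas":{"type":"array","items":{"type":"object","properties":{"dp":{"type":"array","items":{"type":"number"}},"rotation":{"type":"array","items":{"type":"number"}}}}},"fingers":{"type":"number"},"grip_force":{"type":"number"}},"required":["deltas"]}

```bash
mkdir -p pics; cat > h.py <<'E'
import numpy as np,cv2
from rig import monitor, eyes, manip, models
def snap(n,f):
    p=eyes.get_image(n); cv2.imwrite('pics/'+f,p['color'][:,:,::-1]); return p
def world(p,u,v,d=None):
    K=p['mtx'];R,_=cv2.Rodrigues(np.array(p['rvec'],float));t=np.array(p['tvec'],float).ravel()
    u=np.atleast_1d(u).astype(float);v=np.atleast_1d(v).astype(float)
    if d is None: d=p['depth'][v.astype(int),u.astype(int)]
    c=np.stack([(u-K[0,2])/K[0,0]*d,(v-K[1,2])/K[1,1]*d,d],1)
    return (c-t)@R
def proj(p,X):
    return cv2.projectPoints(np.array(X,float).reshape(-1,1,3),np.array(p['rvec'],float),np.array(p['tvec'],float),p['mtx'],None)[0][:,0]
E
python3 - <<'E'
from h import *
np.set_printoptions(precision=3,suppress=True)
for n in ['top','side']:
    p=snap(n,n+'0.png')
    for k in ['flat_dispenser','tall_dispenser','flat_paddle','tall_paddle','flat_tin_1','tall_tin_1']:
        print(n,k,[(np.round(r['box']),round(r['score'],2)) for r in models.find_in(k,p)[:3]])
    np.savez(n+'0.npz',**{k:np.array(v) for k,v in p.items()})
print(monitor.get_state())
E
```

```text
top flat_dispenser [(array([278., 104., 322., 260.]), 0.98)]
top tall_dispenser [(array([189., 163., 240., 299.]), 0.94)]
top flat_paddle [(array([282., 159., 320., 222.]), 0.74)]
top tall_paddle [(array([189., 218., 234., 268.]), 0.67), (array([149., 230., 175., 254.]), 0.29)]
top flat_tin_1 [(array([286., 191., 306., 218.]), 0.8), (array([290., 147., 306., 160.]), 0.59), (array([288., 113., 305., 147.]), 0.57)]
top tall_tin_1 [(array([200., 171., 229., 202.]), 0.89), (array([205., 246., 233., 265.]), 0.65)]
side flat_dispenser [(array([218., 167., 383., 293.]), 0.64)]
side tall_dispenser [(array([152., 154., 279., 262.]), 0.74)]
side flat_paddle [(array([256., 165., 328., 250.]), 0.82)]
side tall_paddle [(array([176., 151., 236., 226.]), 0.91)]
side flat_tin_1 [(array([330., 191., 372., 231.]), 0.75), (array([303., 204., 340., 245.]), 0.57)]
side tall_tin_1 [(array([189., 194., 228., 235.]), 0.64), (array([217., 181., 252., 220.]), 0.59), (array([238., 168., 275., 205.]), 0.58)]
{'clock': 0.7, 'qpos': array([ 1.004,  0.276,  1.505, -0.   ,  1.361, -0.121]), 'qd': array([-0.002, -0.001, -0.   , -0.   , -0.001, -0.   ]), 'effort': array([ -0.001, -41.652, -24.605,   0.   ,   0.   ,  -0.   ]), 'position': array([0.248, 0.519, 0.25 ]), 'ee_rot': array([0.   , 0.221, 0.975, 0.   ]), 'contact_force': array([-0.799, -0.451, -0.488]), 'moment': array([0.013, 0.007, 0.051]), 'width': 0.0850561729300958}
```

View pics/top0.png

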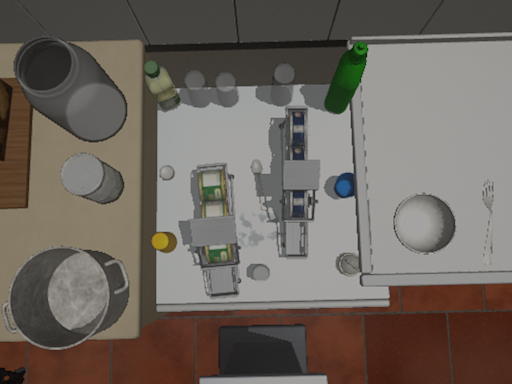

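View pics/side0.png

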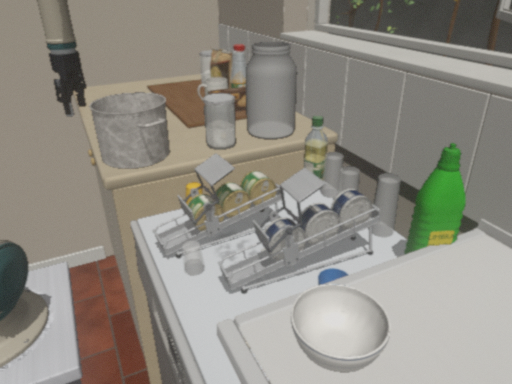

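```bash
python3 - <<'E'
from h import *
np.set_printoptions(precision=3,suppress=True)
p=dict(np.load('top0.npz'))
v,u=np.mgrid[100:265,270:330]
W=world(p,u.ravel(),v.ravel()); ok=p['depth'][v.ravel(),u.ravel()]>0
W=W[ok]
m=(W[:,2]>0.165)&(W[:,2]<0.235)
P=W[m]; print(m.sum(),P.min(0),P.max(0),P.mean(0))
(c,s,a)=cv2.minAreaRect(P[:,:2].astype(np.float32)); print(c,s,a)
print(cv2.boxPoints((c,s,a)))
A=np.c_[P[:,:2],np.ones(len(P))]; print(np.linalg.lstsq(A,P[:,2],rcond=None)[0])
m=(W[:,2]>0.015)&(W[:,2]<0.24)
r=cv2.minAreaRect(W[m][:,:2].astype(np.float32)); print(r,cv2.boxPoints(r))
E
```

```text
1071 [ 0.586 -0.135  0.17 ] [ 0.649 -0.056  0.225] [ 0.618 -0.095  0.209]
(0.6181172132492065, -0.09520575404167175) (0.07841900736093521, 0.06219835206866264) 88.4250717163086
[[ 0.586 -0.134]
 [ 0.648 -0.135]
 [ 0.65  -0.057]
 [ 0.588 -0.055]]
[ 0.47  -0.009 -0.082]
((0.6499691009521484, -0.11557868868112564), (0.15162502229213715, 0.4214133620262146), 88.66573333740234) [[ 0.438 -0.186]
 [ 0.859 -0.196]
 [ 0.862 -0.045]
 [ 0.441 -0.035]]
```

Top view: the flat dispenser is on the right, with its paddle at px (301,175). The tall dispenser is on the left, with its paddle at (213,232). The measured paddle centre (0.618, -0.095, 0.209), slope of 0.47 and 78 mm width all match the description. Next I'll check heights along the way there.

```bash
python3 - <<'E'
from h import *
np.set_printoptions(precision=2,suppress=True,linewidth=160)
p=dict(np.load('top0.npz'))
v,u=np.mgrid[0:384,0:512]
u=u.ravel();v=v.ravel();ok=p['depth'][v,u]>0
W=world(p,u[ok],v[ok])
xs=np.arange(0.1,0.95,0.05);ys=np.arange(0.65,-0.36,-0.05)
print('y',ys)
for x in xs[::-1]:
    r=[]
    for y in ys:
        m=(abs(W[:,0]-x)<.025)&(abs(W[:,1]-y)<.025)
        r.append(W[m,2].max() if m.any() else np.nan)
    print('%.2f'%x,np.array(r))
print(proj(p,[[0.248,0.519,0.25]]))
E
```

```text
y [ 0.65  0.6   0.55  0.5   0.45  0.4   0.35  0.3   0.25  0.2   0.15  0.1   0.05 -0.   -0.05 -0.1  -0.15 -0.2  -0.25 -0.3  -0.35]
0.90 [0.13 0.15  nan  nan  nan 0.28 0.13 0.14 0.22 0.21 0.13 0.12 0.11 0.01 0.16 0.16 0.01 0.3  0.29 0.09 0.09]
0.85 [ nan 0.2  0.15  nan 0.4  0.4  0.4  0.35 0.22 0.22 0.13 0.11 0.11 0.01 0.16 0.16 0.01 0.3  0.29 0.09 0.09]
0.80 [ nan 0.19 0.15 0.14 0.4   nan 0.4  0.36 0.01 0.01 0.01 0.01 0.01 0.01 0.12 0.15 0.12 0.17 0.17 0.09 0.09]
0.75 [ nan 0.19 0.15 0.14 0.4  0.4  0.4  0.36 0.01 0.01 0.01 0.01 0.01 0.01 0.12 0.16 0.11 0.01 0.09 0.09 0.09]
0.70 [ nan 0.17 0.15 0.13 0.14 0.34 0.34 0.13 0.02 0.02 0.01 0.08 0.01 0.01 0.11 0.15 0.   0.01 0.09 0.08 0.09]
0.65 [ nan 0.15 0.15 0.13 0.13 0.28 0.28 0.28 0.02 0.02 0.14 0.14 0.1  0.02 0.22 0.23 0.22 0.07 0.09 0.09 0.09]
0.60 [ nan 0.15 0.15 0.14 0.13 0.28 0.28 0.28 0.01 0.01 0.14 0.14 0.1  0.02 0.21 0.21 0.22 0.07 0.08 0.09 0.16]
0.55 [ nan 0.15 0.15 0.14 0.14 0.13 0.27 0.14 0.01 0.01 0.2  0.2  0.2  0.01 0.14 0.14 0.14 0.01 0.09 0.15 0.15]
0.50 [ nan 0.14 0.13 0.14 0.13 0.14 0.14 0.14 0.08 0.08 0.2  0.2  0.2  0.0
[... 335 characters left out ...]
01 0.   0.01 0.01 0.01 0.08 0.08 0.08]
0.30 [ nan 0.13 0.13 0.29 0.29 0.29 0.29 0.29 0.   0.   0.   0.   0.   0.   0.   0.01 0.01 0.01 0.01 0.    nan]
0.25 [  nan  0.13  0.13  0.32  0.35  0.13  0.13  0.13 -0.81 -0.82   nan -0.81 -0.81 -0.81 -0.81 -0.82 -0.81 -0.81   nan -0.82 -0.81]
0.20 [  nan   nan   nan -0.81  0.32 -0.81 -0.8  -0.8  -0.81 -0.81 -0.81 -0.8  -0.81 -0.81 -0.81 -0.81 -0.81 -0.81 -0.81 -0.81 -0.81]
0.15 [  nan   nan -0.82 -0.81 -0.81 -0.81 -0.81 -0.81 -0.81 -0.72  0.01  0.01  0.01  0.01  0.01  0.    0.   -0.72 -0.81 -0.81 -0.81]
0.10 [-0.81 -0.81 -0.81 -0.81 -0.81 -0.81 -0.81 -0.81 -0.81 -0.72 -0.71 -0.2  -0.19 -0.19 -0.19 -0.19 -0.71 -0.72 -0.81 -0.81 -0.8 ]
[[ -0.65 362.36]]
```

Nothing on the way is higher than 0.29 m, and that is the pot. I'll lift to z≈0.40, closing the fingers, and then cross over.

send_rows(deltas=[{"dp": [0, 0, 0.2], "rotation": [0, 0, 0]}, {"dp": [0, 0, 0.5], "rotation": [0, 0, 0]}, {"dp": [0, 0, 0.8], "rotation": [0, 0, 0]}, {"dp": [0, 0, 1], "rotation": [0, 0, 0]}, {"dp": [0, 0, 1], "rotation": [0, 0, 0]}], fingers=1, grip_force=40)

```text
clock: 1.12
position: [0.2491, 0.5207, 0.3767]
ee_rot: [0.002, 0.221, 0.975, 0.006]
contact_force: [0.1, 0.2, 0.5]
width: 0.0254
```

send_rows(deltas=[{"dp": [0.1, -0.2, 0.1], "rotation": [0, 0, 0.05]}, {"dp": [0.25, -0.4, 0.2], "rotation": [0, 0, 0.1]}, {"dp": [0.4, -0.64, 0.25], "rotation": [0, 0, 0.15]}, {"dp": [0.54, -0.86, 0.25], "rotation": [0, 0, 0.2]}, {"dp": [0.54, -0.86, 0.25], "rotation": [0, 0, 0.2]}])

```text
clock: 1.53
position: [0.3152, 0.4116, 0.4007]
ee_rot: [0.002, 0.174, 0.985, -0.001]
contact_force: [0.0, 0.1, 0.1]
width: 0.0002
```

send_rows(deltas=[{"dp": [0.13, -0.21, 0], "rotation": [0, 0, 0.05]}, {"dp": [0.27, -0.43, 0], "rotation": [0, 0, 0.1]}, {"dp": [0.4, -0.64, 0], "rotation": [0, 0, 0.15]}, {"dp": [0.54, -0.86, 0], "rotation": [0, 0, 0.2]}])

```text
clock: 1.87
position: [0.3775, 0.3118, 0.3997]
ee_rot: [-0.0, 0.122, 0.993, 0.0]
contact_force: [1.1, 0.5, -0.1]
width: 0.0003
```

send_rows(deltas=[{"dp": [0.13, -0.21, 0], "rotation": [0, 0, 0.05]}, {"dp": [0.27, -0.43, 0], "rotation": [0, 0, 0.1]}, {"dp": [0.4, -0.64, 0], "rotation": [0, 0, 0.15]}, {"dp": [0.54, -0.86, 0], "rotation": [0, 0, 0.2]}])

```text
clock: 2.2
position: [0.4425, 0.2085, 0.3998]
ee_rot: [-0.0, 0.072, 0.997, 0.0]
contact_force: [-0.6, 0.2, -0.5]
width: -0.0
```

send_rows(deltas=[{"dp": [0.13, -0.21, 0], "rotation": [0, 0, 0.05]}, {"dp": [0.27, -0.43, 0], "rotation": [0, 0, 0.1]}, {"dp": [0.4, -0.64, 0], "rotation": [0, 0, 0.15]}, {"dp": [0.54, -0.86, 0], "rotation": [0, 0, 0.2]}])

```text
clock: 2.53
position: [0.5074, 0.1053, 0.3997]
ee_rot: [-0.0, 0.022, 1.0, 0.0]
contact_force: [1.1, 1.1, -0.3]
width: -0.0003
```

send_rows(deltas=[{"dp": [0.13, -0.21, 0], "rotation": [0, 0, 0.01]}, {"dp": [0.27, -0.43, 0], "rotation": [0, 0, 0.02]}, {"dp": [0.4, -0.64, 0], "rotation": [0, 0, 0.03]}, {"dp": [0.54, -0.86, 0], "rotation": [0, 0, 0.04]}, {"dp": [0.54, -0.86, 0], "rotation": [0, 0, 0.04]}, {"dp": [0.54, -0.86, 0], "rotation": [0, 0, 0.04]}])

```text
clock: 3.03
position: [0.5725, 0.002, 0.3988]
ee_rot: [-0.001, 0.014, 1.0, 0.0]
contact_force: [0.6, 1.0, -0.3]
width: 0.0002
```

send_rows(deltas=[{"dp": [0.13, -0.2, 0], "rotation": [0, 0, 0]}, {"dp": [0.25, -0.4, 0], "rotation": [0, 0, 0]}, {"dp": [0.38, -0.6, 0], "rotation": [0, 0, 0]}, {"dp": [0.5, -0.81, 0], "rotation": [0, 0, 0]}, {"dp": [0.5, -0.81, -0.2], "rotation": [0, 0, 0]}, {"dp": [0.5, -0.81, -0.45], "rotation": [0, 0, 0]}, {"dp": [0.5, -0.81, -0.7], "rotation": [0, 0, 0]}, {"dp": [0.5, -0.81, -0.95], "rotation": [0, 0, 0]}, {"dp": [0.5, -0.81, -1], "rotation": [0, 0, 0]}, {"dp": [0.5, -0.81, -1], "rotation": [0, 0, 0]}])

```text
clock: 3.87
position: [0.6303, -0.0926, 0.278]
ee_rot: [-0.003, 0.012, 1.0, 0.001]
contact_force: [0.5, -0.0, -0.2]
width: 0.0002
```

```bash
python3 - <<'E'
from h import *
s=monitor.get_state();print(s['position'])
p=snap('side','side1.png')
t=s['position']-[0,0,.019]
print(proj(p,[t,[.633,-.095,.215],[.618,-.095,.208]]))
c=p['color'][120:300,200:400,::-1];cv2.imwrite('pics/side1c.png',cv2.resize(c,None,fx=3.5,fy=3.3))
E
```

```text
[ 0.63033782 -0.09258131  0.27798941]
[[306.76491427 157.79155522]
 [307.51117965 177.93226081]
 [301.00783242 182.56379091]]
```

View pics/side1c.png

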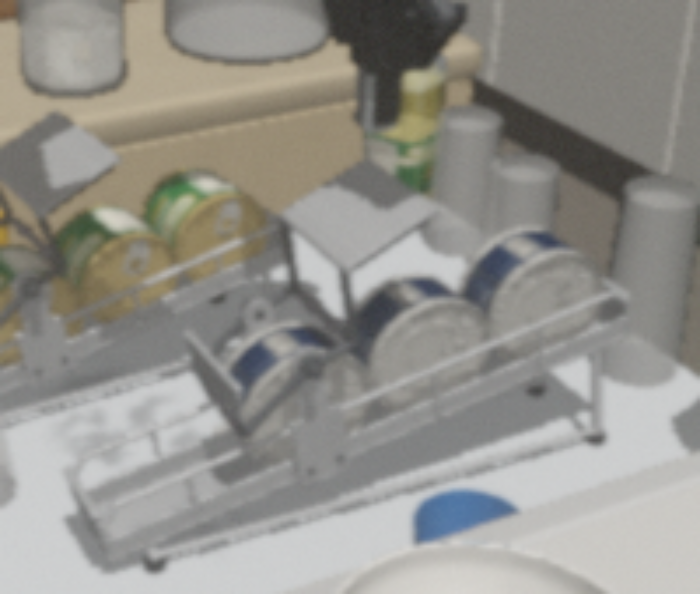

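The fingertips, at px (308,157), are directly above the paddle. Lowering to just over contact and then pressing along the arc.

send_rows(deltas=[{"dp": [0.02, -0.02, -0.12], "rotation": [0, 0, 0]}, {"dp": [0.02, -0.02, -0.24], "rotation": [0, 0, 0]}, {"dp": [0.02, -0.02, -0.34], "rotation": [0, 0, 0]}, {"dp": [0.02, -0.02, -0.34], "rotation": [0, 0, 0]}])

```text
clock: 4.25
position: [0.6345, -0.0962, 0.24]
ee_rot: [0.0, 0.013, 1.0, 0.0]
contact_force: [-1.0, -0.4, -0.2]
width: -0.0001
```

send_rows(deltas=[{"dp": [0.02, 0, -0.07], "rotation": [0, 0, 0]}, {"dp": [0.05, 0, -0.14], "rotation": [0, 0, 0]}, {"dp": [0.09, 0, -0.21], "rotation": [0, 0, 0]}, {"dp": [0.13, 0, -0.28], "rotation": [0, 0, 0]}, {"dp": [0.17, 0, -0.35], "rotation": [0, 0, 0]}, {"dp": [0.2, 0, -0.41], "rotation": [0, 0, 0]}, {"dp": [0.2, 0, -0.46], "rotation": [0, 0, 0]}, {"dp": [0.2, 0, -0.46], "rotation": [0, 0, 0]}, {"dp": [0.2, 0, -0.46], "rotation": [0, 0, 0]}])

```text
clock: 5.0
position: [0.6613, -0.0971, 0.185]
ee_rot: [0.003, 0.013, 1.0, -0.0]
contact_force: [2.8, -0.3, 6.5]
width: -0.0001
```

```bash
python3 - <<'E'
from h import *
s=monitor.get_state();print(s['position'],s['contact_force'])
p=snap('side','side2.png')
c=p['color'][120:300,200:400,::-1];cv2.imwrite('pics/side2c.png',cv2.resize(c,None,fx=3.5,fy=3.3))
E
```

```text
[ 0.66126239 -0.09712382  0.18504562] [ 2.77621589 -0.28155981  6.47114294]
```

View pics/side2c.png

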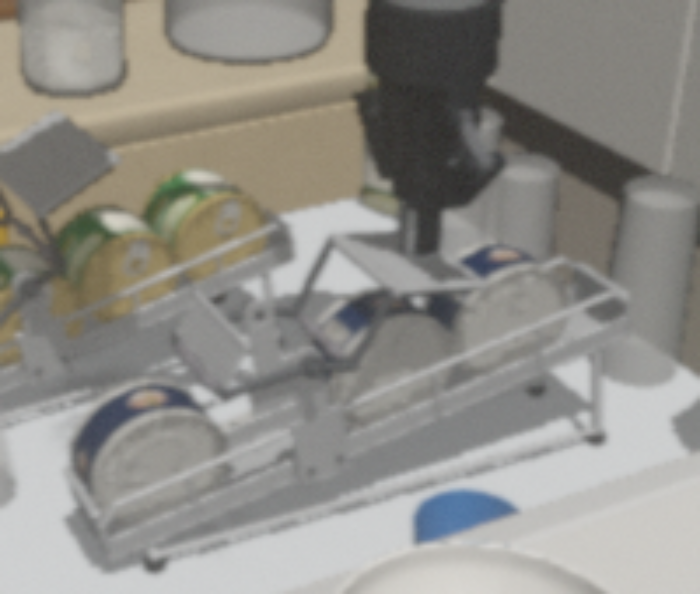

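Tin 1 is in the trough (crop px (150,450)), tin 2 is held back and the paddle is still down. I'll hold a little longer and then release along the arc.

send_rows(deltas=[{"dp": [0, 0, 0], "rotation": [0, 0, 0]}, {"dp": [0, 0, 0], "rotation": [0, 0, 0]}, {"dp": [0, 0, 0], "rotation": [0, 0, 0]}, {"dp": [0, 0, 0], "rotation": [0, 0, 0]}, {"dp": [0, 0, 0], "rotation": [0, 0, 0]}, {"dp": [0, 0, 0], "rotation": [0, 0, 0]}])

```text
clock: 5.55
position: [0.6611, -0.0971, 0.1855]
ee_rot: [0.003, 0.013, 1.0, -0.0]
contact_force: [3.2, 0.8, 6.1]
width: -0.0002
```

send_rows(deltas=[{"dp": [-0.02, 0, 0.1], "rotation": [0, 0, 0]}, {"dp": [-0.06, 0, 0.22], "rotation": [0, 0, 0]}, {"dp": [-0.12, 0, 0.36], "rotation": [0, 0, 0]}, {"dp": [-0.15, 0, 0.52], "rotation": [0, 0, 0]}, {"dp": [-0.15, 0, 0.75], "rotation": [0, 0, 0]}, {"dp": [-0.15, 0, 1], "rotation": [0, 0, 0]}, {"dp": [-0.15, 0, 1], "rotation": [0, 0, 0]}])

```text
clock: 6.13
position: [0.6422, -0.0973, 0.3105]
ee_rot: [0.005, 0.013, 1.0, -0.001]
contact_force: [1.6, 0.8, 1.2]
width: -0.0001
```

send_rows(deltas=[{"dp": [0, 0, 0.25], "rotation": [0, 0, 0]}, {"dp": [0, 0, 0.5], "rotation": [0, 0, 0]}, {"dp": [0, 0, 0.5], "rotation": [0, 0, 0]}, {"dp": [0, 0, 0.5], "rotation": [0, 0, 0]}, {"dp": [0, 0, 0.5], "rotation": [0, 0, 0]}, {"dp": [0, 0, 0.5], "rotation": [0, 0, 0]}, {"dp": [0, 0, 0.5], "rotation": [0, 0, 0]}, {"dp": [0, 0, 0.5], "rotation": [0, 0, 0]}, {"dp": [0, 0, 0.5], "rotation": [0, 0, 0]}, {"dp": [0, 0, 0.5], "rotation": [0, 0, 0]}])

```text
clock: 6.97
position: [0.6402, -0.0967, 0.3638]
ee_rot: [-0.0, 0.013, 1.0, 0.0]
contact_force: [-0.7, 0.3, -0.3]
width: 0.0
```

```bash
python3 - <<'E'
from h import *
s=monitor.get_state();print(s['clock'],s['position'],s['contact_force'])
p=snap('side','side3.png')
c=p['color'][120:300,200:400,::-1];cv2.imwrite('pics/side3c.png',cv2.resize(c,None,fx=3.5,fy=3.3))
# expected tin rim centres: near face (y=-0.115)
o=np.array([.631,-.095,0])
lane=lambda x:[x,-.02,.083+(x+.05)*np.tan(.175)]
print(proj(p,[o+[-.145,-.02,.066],o+lane(-.05),o+lane(.036),o+[-.013,0,.208]]), 'crop px:',(proj(p,[o+[-.145,-.02,.066],o+lane(-.05),o+lane(.036),o+[-.013,0,.208]])-[200,120])*[3.5,3.3])
for r in models.find_in('flat_tin_1',p): print(np.round(r['box']),r['score'])
E
```

```text
6.9667 [ 0.64021929 -0.09673686  0.36382908] [-0.70710267  0.34487378 -0.3342561 ]
[[247.1913006  263.00101283]
 [288.40974507 243.53607526]
 [323.42930208 227.0677022 ]
 [301.00783242 182.56379091]] crop px: [[165.16955209 471.90334235]
 [309.43410775 407.66904836]
 [432.00255728 353.32341727]
 [353.52741347 206.46051002]]
[264. 218. 306. 261.] 0.94
[219. 234. 264. 280.] 0.57
```

View pics/side3c.png

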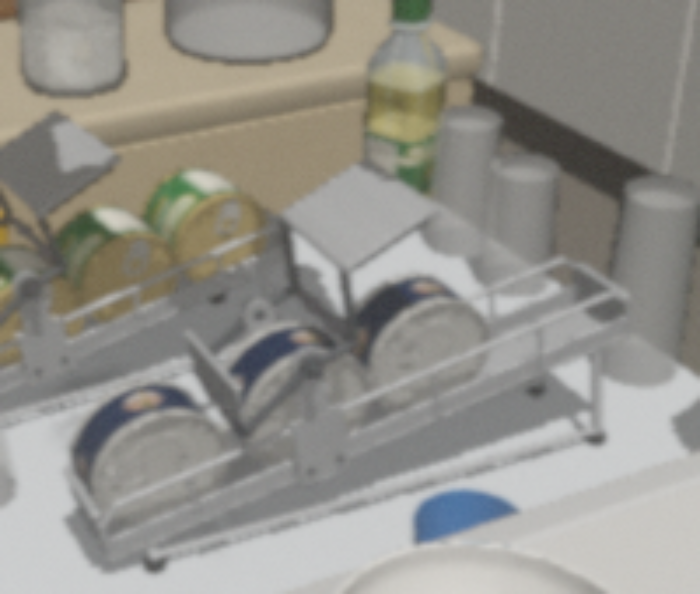

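The paddle is back up (crop (360,210), the same place as at the start). Tin 1 is in the trough at (150,455), tin 2 is at the gate at (300,385) and tin 3 is behind it at (420,335). Tins 2 and 3 match where tins 1 and 2 stood at the start, and the robot is clear of everything.

```bash
python3 -c "
from h import *
print(manip.sign_off())"
```

```text
the job is handed in; nothing more can be done
None
```

I let out one flat tin and handed the job in at about 7 s. With closed fingertips I pressed the flat tins' paddle along its arc, at about 6.5 N. I held it down until tin 1 lay in the trough, then let it come up and moved clear.

- **Final picture:** the flat paddle is back at its starting position. Tin 1 is in the trough, tin 2 at the gate and tin 3 behind it. The part of the tall dispenser in view looks undisturbed.
- **Robot:** the measured contact force was within about 1 N of zero, with the fingers some 13 cm above the paddle.
- **Not measured:** I compared tin positions by eye with the starting pictures and the projected positions, and did not read them in millimetres. I did not take a last top picture, so I did not recheck the objects outside the side-view crop. The arm stayed well above them throughout, and I saw no unexpected contact force.
- **Detector:** in the final picture it reported only two of the three flat tins, though all three are plainly visible.

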